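# Lock the seal pot, lid it, and take the transport cover off

### The arm

A 6-joint arm with a two-finger parallel gripper is mounted at the origin on the work surface. World frame = base frame: x ahead of the robot, y to its left, z up, the work surface at z = 0. Lengths are in m, angles in rad, forces in N, time in s.
With the tool pointing down it reaches from about 0.375 to 0.975 m from the base axis. Payload 3.8 kg.
Tool frame: the origin (TCP) lies on the front face of the gripper's body, between the roots of the fingers; the fingertips stand 73 mm ahead of it and the grasp point (between the pads) lies 54 mm ahead of it (robot.tip_extent is the distance from the TCP to the fingertips, in m); z points along the fingers, y is the line along which they close (so a half turn about z gives the same grasp; the last joint's range is limited). The gripper opens to 85 mm and grips with 20 to 120 N. Pads are 22 mm wide; open, the fingers measure 114 mm over their backs; the gripper's body (76 mm by 85 mm) begins 54 mm behind the grasp point. The pads swing forward as they close: fully open they stand 13 mm farther back than shut.
Start: joints at [-0.037, 0.264, 1.604, -0, 1.274, -0.037], TCP at [0.675, -0, 0.304] pointing down, gripper open.
Joint ranges: [-2.63, 2.63], [-0.94, 2.18], [0.31, 2.57], [-1.31, 4.45], [0, 2.66], [-2.55, 2.55]. Speed limits (rad/s): [2.57, 2.57, 3.14, 3.14, 3.14, 3.14].

### API

Orientations are given as a rotation vector (axis times angle).
In Python, from plant import telemetry, cams, robot gives the robot as it stands. The module is installed in compiled form; this text tells all that it offers.
- The arm moves only by the tool step_arm, never from a script. Its argument "rows" is a list of rows, each a list of 3 entries, a list of its own where there are three numbers: the turn, a rotation vector about the tool's x, y, z in degrees, then the shift along the tool's x, y, z in m, then the finger opening in m, from 0 to 0.0854. In form: [[[wx, wy, wz], [x, y, z], jaw], ...]. A call has 1 to 10 rows; each row shifts and turns the commanded pose from where the row before left it, along the tool's axes as they then stand; what a row does not reach is not made up. A row lasts 1/12 s, in which the tool goes at most 41.7 mm and 7.16 degrees, less where a joint would pass 70% of its speed; a pose out of reach is approached as far as the arm can. A call with a gripper value outside its range is refused whole. The fingers move at their own pace and stop on an object; "grip_force" is the grip in N (left out, the last holds). Time passes only in rows, so rows that do not move let the fingers close. It gives the time, the measured TCP pose, the force, the opening and the grip force at its end, in the units of the state.
- telemetry.get_obs(): the state, without advancing time (a new reading comes with each control period).
- cams.snapshot(name): name is "scene" or "side" or "wrist"; returns a dict with "img" (400x640x3 uint8, red, green, blue), "K" (3x3 intrinsics, pixels), "D" ([k1, k2, p1, p2, k3] as OpenCV has them; the pictures are not rectified), "world_to_cam" (4x4, takes a point from world to camera coordinates). Camera axes: x right, y up, looking along -z (the intrinsics and any distortion apply to the point x, -y, -z); pixel columns grow to the right and rows downward; lengths in m; the calibration is good to about 2 mm. A picture is of the moment at which its call begins. There is no depth.
- robot.hand_in(): hands the job in; it is judged then, once.
The state is a dict: "time": time; "joint_pos": joint angles; "joint_velocities": joint speeds; "joint_torque": joint torques, N m; "tcp_pos": TCP position; "tool_rot": TCP orientation; "wrist_force": force on the tool from outside, world axes, zero at the start; "ft_torque": the same for the moment, N m; "opening": finger opening in m; "finger_force": force on a finger pad.
Only numpy, scipy, OpenCV 4.12 (cv2) and the standard library are available. Lean on these libraries where they do the work, as an engineer would, in place of code of your own. Each camera call takes 0.05 s, during which the arm holds its last target. There are 200 camera calls.

### The job

Get the pot of seals ready for the shift: turn the lock ring at the foot of the pot by its upright peg, counter-clockwise seen from above, all the way to its locked mark. Then take the nested lid set by the knob in its middle, lower it onto the pot without dropping it and let go, so that the inner lid sits fully home in the mouth with the outer cover still over it; then take the outer cover alone by its wide neck, lift it straight off without touching or disturbing the inner lid, and finish holding it, level and still, about 10 cm above where it sat. Keep the two lids together until they are on the pot, and leave everything else on the bench where it is.

Things in the scene. Friction and masses are not known exactly. Their poses are not given: they have to be found in the camera images.
- pot: Fixed base with the open steel pot. Base disc 200 mm dia., 10 mm thick; pot 100 mm outside, 91 mm inside dia., rim 88 mm above the bench. Origin: on the pot's axis at bench level; z up. A white radial line on the disc, 0.4 rad counter-clockwise from the body's x axis, is the locked mark; a 14 mm stop block (top 24 mm above the bench) stands just past it, close to the ring.
- pot_rim (a point): Centre of the pot's mouth, in the plane of the rim, 88 mm above the bench.
- collar (a joint): Lock ring around the pot's foot (124 mm dia.), turning about the pot's axis, rad, growing counter-clockwise seen from above. It stops at 1.2, its peg over the locked mark; locked means above 1.1. Starts between 0 and 0.45, turns with light friction (about 1.7 N at the peg) and stays where it is left.
- collar_post (a point): Top centre of the lock ring's upright black peg: 16 mm diameter, free from 22 to 70 mm above the bench, 90 mm from the pot's axis, at the angle (joint value - 0.8 rad) from the pot's x axis. It turns with the ring.
- inner_lid: Grey plastic lid, 0.22 kg, loose, round. Origin: centre of its plug's underside. Plug 0-16 mm high, 76 mm dia. at the bottom, 84 at the top; flange 102 mm dia., 16-20 mm, rests on the pot rim (origin then 16 mm below the rim); stem 16 mm dia.; knob 22 mm dia., 50-78 mm (top). Starts on its plug on a 4 mm mat with the outer lid resting on its flange: lifting the knob lifts both.
- outer_lid: Aluminium cover, 0.18 kg, loose, round. Origin: centre of its skirt's lower edge. Skirt 118 mm outside, 112 mm inside dia.; top plate 12-15 mm high with a 34 mm hole; neck tube 46 mm outside, 34 mm inside dia., 15-40 mm. Nested: origin 8 mm above the inner lid's, lying loosely on its flange, and the inner lid's knob stands out 2 to 30 mm above the neck's top.
- gland_a: Bystander: brass hex cable gland standing on the bench between the pot and the lids, 30 mm wide, 30 mm high; origin at its underside.
- gland_b: Bystander: the same kind of gland, farther out.
- driver: Bystander: cordless driver standing on its 115 x 75 mm battery, 240 mm high, on the left; origin under the battery.
- locker_bottle: Bystander: small red bottle, 32 mm diameter, 115 mm high; origin at its underside.
- marker: Bystander: black marker pen lying down, 130 mm long, 13 mm thick; origin under its middle.
- screwdriver: Bystander: screwdriver lying on the right.
- note_pad: Bystander: paper note pad 76 x 76 x 12 mm lying on the left.
Things that resemble listed ones, but are neither listed nor needed, are in the scene too. Several things have the shape of the outer_lid; the one meant has the colours described above.

How it is judged:
By the outcome, as a careful person would: the job done as asked, in the order asked, and still so for the second after the job is handed in, while the arm keeps its last pose, push and grip.
It also fails if it takes over 61 s, if anything falls off the work surface, if the arm or the gripper's body presses on something with over 40 N, if the wrist force passes 120 N, or if a joint passes its speed limit or range.

## Working session

There is one attempt and no reset: what is moved stays moved. The work goes in short steps, Python scripts to look and compute and a tool call to move; the robot and the scene stay as the last step left them, time stands still between calls to the robot, and variables do not carry over. Pictures are saved under pics/ and viewed, at most 10 in all, crops included, and the job is handed in when it is done.

Besides the shell and the picture viewer there is one more tool, called as name(argument=value, ...), one argument or row to a line, values as JSON. step_arm: Moves the arm, as the interface text tells. Its arguments: {"type":"object","properties":{"rows":{"type":"array","items":{"type":"array"}},"grip_force":{"type":"number"}},"required":["rows"]}

```bash
mkdir -p pics; cat > h.py <<'E'
import numpy as np, cv2, pickle
from plant import telemetry, cams, robot
def snap(name,f):
    s=cams.snapshot(name); cv2.imwrite('pics/%s.png'%f, s['img'][...,::-1]); pickle.dump(s,open('pics/%s.pkl'%f,'wb')); return s
def load(f): return pickle.load(open('pics/%s.pkl'%f,'rb'))
def ray(s,px):
    p=cv2.undistortPoints(np.array([[px]],float),s['K'],np.array(s['D'],float))[0,0]
    W=np.array(s['world_to_cam']);R=W[:3,:3];c=-R.T@W[:3,3]
    d=R.T@np.array([p[0],-p[1],-1.]); return c,d/np.linalg.norm(d)
def atz(s,px,z):
    c,d=ray(s,px); return c+d*(z-c[2])/d[2]
def tri(obs):
    A=np.zeros((3,3));b=np.zeros(3);L=[ray(*o) for o in obs]
    for c,d in L: P=np.eye(3)-np.outer(d,d);A+=P;b+=P@c
    x=np.linalg.solve(A,b); return x,[float(np.linalg.norm((np.eye(3)-np.outer(d,d))@(x-c))) for c,d in L]
def proj(s,X):
    W=np.array(s['world_to_cam']);X=np.atleast_2d(X)@W[:3,:3].T+W[:3,3]
    q=X*[1,-1,-1]; return cv2.projectPoints(q.reshape(-1,1,3),np.zeros(3),np.zeros(3),s['K'],np.array(s['D'],float))[0][:,0]
E
python3 - <<'E'
from h import *
a=snap('scene','s0');b=snap('side','d0');c=snap('wrist','w0')
for s in(a,b,c): W=s['world_to_cam'];print(np.round(-W[:3,:3].T@W[:3,3],3),np.round(-W[2,:3],2))
o=telemetry.get_obs();print(o)
im=np.vstack([a['img'],b['img']])[...,::-1]
cv2.imwrite('pics/v0.png',cv2.resize(im,(480,600)))
E
```

```text
[1.292 0.303 0.79 ] [-0.71 -0.27 -0.65]
[0.345 0.619 0.76 ] [ 0.19 -0.67 -0.72]
[0.674 0.085 0.374] [-0.   -0.33 -0.95]
{'time': 0.15, 'joint_pos': array([-3.68740539e-02,  2.64616205e-01,  1.60510054e+00, -3.18462738e-05,
        1.27370101e+00, -3.69007044e-02]), 'joint_velocities': array([ 4.87793141e-04,  4.05318961e-04, -4.50752807e-03, -5.91284170e-04,
       -4.05644652e-05,  8.70059637e-04]), 'joint_torque': array([-4.44535381e-04, -5.15905774e+01, -3.67958951e+01, -2.06692371e-04,
        8.09489022e-03,  2.50629785e-05]), 'tcp_pos': array([6.74544791e-01, 2.40745855e-05, 3.02801847e-01]), 'tool_rot': array([-2.22047012e+00, -2.22055006e+00,  1.98524415e-03]), 'wrist_force': array([-0.6492362 , -0.89976814,  1.01111883]), 'ft_torque': array([-0.01421417, -0.02272103,  0.06478609]), 'finger_force': 0.0, 'opening': 0.0854810883419956}
```

View pics/s0.png

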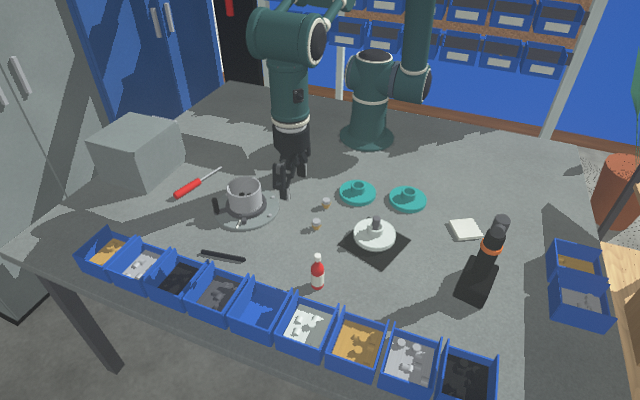

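View pics/d0.png

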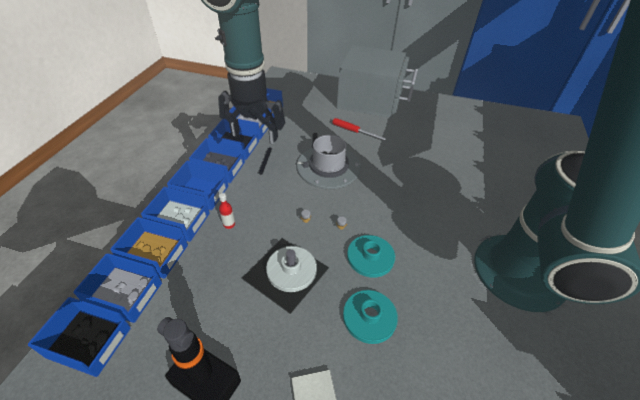

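The scene picture shows three lid-shaped things: teal covers at (357,192) and (407,198), and a pale aluminium cover on the black mat at (375,233) with a grey knob. The last one fits, because it is aluminium, sits on a mat and has the knob standing out of its neck. The pot is at (243,197) in the scene picture and (328,155) in the side picture, with the peg at about (216,206). I'll confirm with an enlarged crop.

```bash
python3 - <<'E'
from h import *
a=load('s0')['img'];b=load('d0')['img']
def cr(i,x,y,w=100,h=75): return cv2.resize(i[y:y+h,x:x+w],(400,300),interpolation=cv2.INTER_CUBIC)
im=np.vstack([np.hstack([cr(a,195,163),cr(a,327,203)]),np.hstack([cr(b,280,122),cr(b,242,235)])])
cv2.imwrite('pics/c0.png',im[...,::-1])
E
```

```text
(no output)
```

View pics/c0.png

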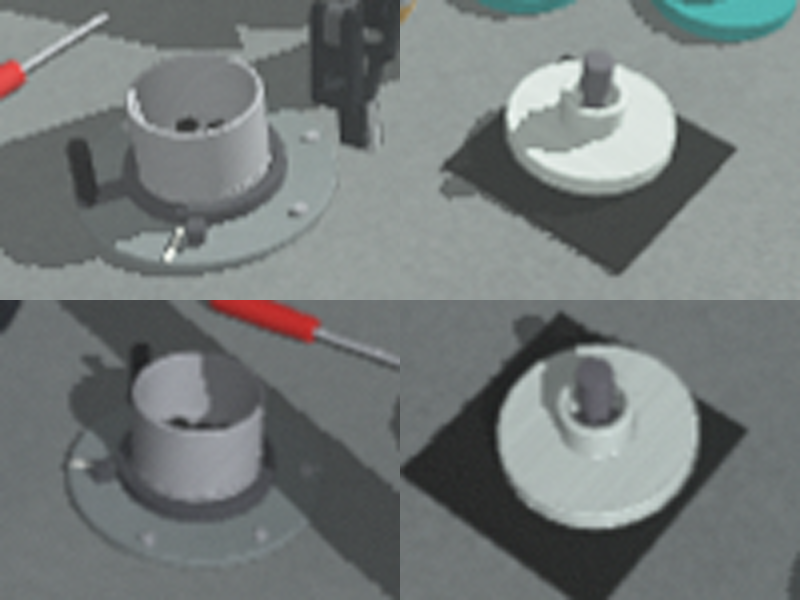

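```bash
python3 - <<'E'
from h import *
a=load('s0');b=load('d0')
rim=tri([(a,(244.7,187)),(b,(329.5,145))]);peg=tri([(a,(214.2,198.5)),(b,(315.3,134))])
kn=tri([(a,(376.3,217.2)),(b,(290.3,251.3))]);mk=tri([(a,(238.8,223.8)),(b,(300,162.8))])
for n,v in zip('rim peg knob mark'.split(),(rim,peg,kn,mk)): print(n,np.round(v[0],4),np.round(v[1],4))
c=rim[0]
for v in (peg[0],mk[0]): d=v-c;print(np.hypot(*d[:2]),np.arctan2(d[1],d[0]))
# fit rims: circle, skirt
W=load('w0')
for n,X in(('rim',c),('knob',kn[0]),('peg',peg[0])): print(n,proj(W,X))
for g in ((326,207),(316,228)): print('gland',atz(a,g,0.0))
for g in ((341,228),(305,221)): print('glandside',atz(b,g,0.0))
E
```

```text
rim [ 0.5483 -0.221   0.0867] [0.0026 0.0026]
peg [ 0.6116 -0.2872  0.0687] [0.0003 0.0003]
knob [0.5295 0.1732 0.0843] [0.001 0.001]
mark [ 0.6331 -0.1992  0.0163] [0.0009 0.0009]
0.09155252167642908 -0.807389353577894
0.0875223584759793 0.252190321641012
rim [[228.52138547 344.1263118 ]]
knob [[162.06366667   4.51142966]]
peg [[279.35116675 368.4026666 ]]
gland [4.52448656e-01 1.34824171e-03 1.11022302e-16]
gland [0.54969602 0.00692313 0.        ]
glandside [0.44862884 0.00329107 0.        ]
glandside [0.54832602 0.00968368 0.        ]
```

View pics/w0.png

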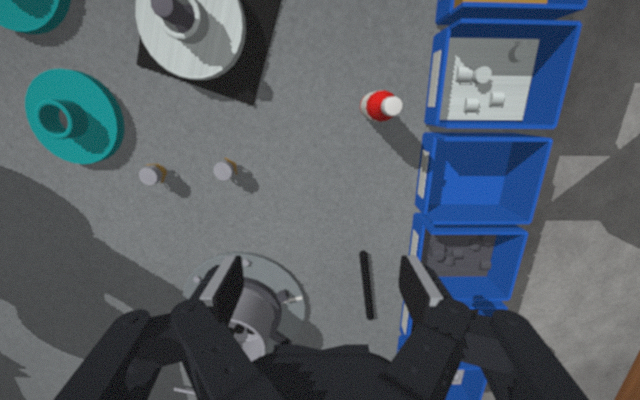

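The crop shows the grey lid stem and knob (crop 597,56) standing in the pale aluminium neck on the mat, so this is the lid set. The black peg is left of the pot (crop 77,143), and the white mark is beside the stop block (crop 175,243). The wrist picture shows the same layout, with the glands clear of the path.

Check: rim z 0.087, peg radius 91.5 mm and z 0.069, knob z 0.084. All agree with the text. The tool axes are x = +world y, y = +world x and z down.

I'll move above the peg.

step_arm(
  rows=[
    [[0,0,0],[-0.036,-0.008,0.006],0.045],
    [[0,0,0],[-0.036,-0.008,0.006],0.045],
    [[0,0,0],[-0.036,-0.008,0.006],0.045],
    [[0,0,0],[-0.036,-0.008,0.006],0.045],
    [[0,0,0],[-0.036,-0.008,0.006],0.045],
    [[0,0,0],[-0.036,-0.008,0.006],0.045],
    [[0,0,0],[-0.036,-0.008,0.006],0.045],
    [[0,0,0],[-0.035,-0.007,0.006],0.045],
    [[0,0,-7],[0,0,0],0.045],
    [[0,0,-7],[0,0,0],0.045],
  ],
)

```text
time: 0.98
tcp_pos: [0.6106, -0.2895, 0.2545]
tool_rot: [-1.931, -2.476, 0.001]
wrist_force: [-0.6, 0.2, 0.7]
opening: 0.0451
finger_force: 0.0
```

step_arm(
  rows=[
    [[0,0,-7],[0,0,0],0.045],
    [[0,0,-7],[0,0,0],0.045],
    [[0,0,-7],[0,0,0],0.045],
    [[0,0,-7],[0,0,0],0.045],
    [[0,0,-2],[0,0,0],0.045],
    [[0,0,0],[0,0,0],0.045],
  ],
)

```text
time: 1.48
tcp_pos: [0.6118, -0.2869, 0.2554]
tool_rot: [-1.226, -2.891, -0.0]
wrist_force: [-0.3, 0.3, 0.4]
opening: 0.0444
finger_force: 0.0
```

```bash
python3 - <<'E'
from h import *
from scipy.spatial.transform import Rotation as R
w=snap('wrist','w1');o=telemetry.get_obs()
print(o['tcp_pos'],R.from_rotvec(o['tool_rot']).as_matrix().round(3),o['joint_pos'],o['opening'])
print(proj(w,[[.6116,-.2872,.0687],[.5483,-.221,.0867],[.5295,.1732,.0843],[.6331,-.1992,.01]]))
cv2.imwrite('pics/w1b.png',cv2.resize(w['img'],(800,500),interpolation=cv2.INTER_CUBIC)[...,::-1])
E
```

```text
[ 0.61179623 -0.28690409  0.25541167] [[-0.694  0.72  -0.001]
 [ 0.72   0.694  0.   ]
 [ 0.001 -0.    -1.   ]] [-4.75374691e-01  2.97322444e-01  1.65253890e+00  3.61376245e-05
  1.19251349e+00 -1.24224383e+00] 0.04492104240695353
[[ 320.17126046  196.75222338]
 [ 320.72816445   97.44450291]
 [ 732.28013026 -376.62159097]
 [ 387.82031514  140.15791311]]
```

View pics/w1b.png

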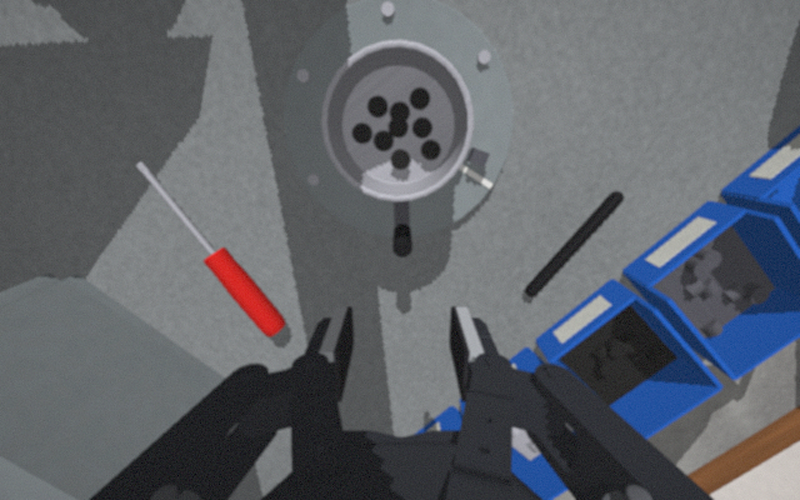

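The peg shows at (402,246) in the enlarged wrist picture, within 2 px of the prediction, and lies under the grasp. The mark and stop block are near (478,175). I'll go down around the peg and cage it.

step_arm(
  rows=[
    [[0,0,0],[0,0.001,0.037],0.045],
    [[0,0,0],[0,0,0.037],0.045],
    [[0,0,0],[0,0,0.037],0.045],
    [[0,0,0],[0,0,0.035],0.045],
    [[0,0,0],[0,0,0],0.023],
    [[0,0,0],[0,0,0],0.023],
    [[0,0,0],[0,0,0],0.023],
  ],
  grip_force=20,
)

```text
time: 2.12
tcp_pos: [0.6137, -0.2868, 0.1116]
tool_rot: [1.228, 2.89, -0.0]
wrist_force: [0.1, -0.3, 0.7]
opening: 0.023
finger_force: 0.0
```

step_arm(
  rows=[
    [[0,0,-5],[0.0003,0.0078,0],0.023],
    [[0,0,-5],[0.0003,0.0078,0],0.023],
    [[0,0,-5],[0.0003,0.0078,0],0.023],
    [[0,0,-5],[0.0003,0.0078,0],0.023],
    [[0,0,-5],[0.0003,0.0078,0],0.023],
    [[0,0,-5],[0.0003,0.0078,0],0.023],
    [[0,0,-5],[0.0003,0.0078,0],0.023],
    [[0,0,-5],[0.0003,0.0078,0],0.023],
    [[0,0,-5],[0.0003,0.0078,0],0.023],
    [[0,0,-5],[0.0003,0.0078,0],0.023],
  ],
)

```text
time: 2.95
tcp_pos: [0.6425, -0.217, 0.1145]
tool_rot: [-0.116, 3.133, -0.006]
wrist_force: [-1.3, -2.5, -0.5]
opening: 0.0232
finger_force: 1.0
```

```bash
python3 - <<'E'
from h import *
o=telemetry.get_obs();p=o['tcp_pos'];d=p-[.547,-.2215,0]
print(p,np.hypot(*d[:2]),np.arctan2(d[1],d[0]),o['wrist_force'],o['opening'],o['joint_pos'],o['finger_force'])
w=load('w1')
for px in ((464/1.25,170/1.25),(491/1.25,187/1.25)):
  q=atz(w,px,.0105);print(q,np.arctan2(q[1]+.2215,q[0]-.547))
E
```

```text
[ 0.64248919 -0.21703954  0.11453857] 0.09559331054954301 0.046677763949152073 [-1.32098525 -2.51572739 -0.54424201] 0.02316034662074041 [-3.62082155e-01  4.30882872e-01  1.75394455e+00 -1.26514089e-03
  9.49874227e-01 -2.00599684e+00] 1.0290198773145676
[ 0.61605196 -0.20924871  0.0105    ] 0.1755940755519585
[ 0.64506778 -0.20233755  0.0105    ] 0.19296863237186423
```

step_arm(
  rows=[
    [[0,0,-4],[0.002,0.0063,0],0.023],
    [[0,0,-4],[0.002,0.0063,0],0.023],
    [[0,0,-1],[0.001,0.003,0],0.023],
    [[0,0,-1],[0,0.002,0],0.023],
    [[0,0,0],[0,0.001,0],0.023],
    [[0,0,0],[0,0,0],0.023],
  ],
)

```text
time: 3.45
tcp_pos: [0.6355, -0.2005, 0.1142]
tool_rot: [-0.381, 3.111, -0.009]
wrist_force: [0.7, -4.7, 4.4]
opening: 0.023
finger_force: 2.8
```

step_arm(
  rows=[
    [[0,0,-1],[0,0.0015,0],0.023],
    [[0,0,-1],[0,0.0015,0],0.023],
    [[0,0,0],[0,0.001,0],0.023],
    [[0,0,0],[0,0,0],0.023],
  ],
)

```text
time: 3.78
tcp_pos: [0.635, -0.2, 0.1142]
tool_rot: [-0.436, 3.103, -0.018]
wrist_force: [3.1, -16.4, 0.4]
opening: 0.0234
finger_force: 8.1
```

The ring is against its stop: 16 N with no further travel. I'll back off, open and rise, then check.

step_arm(
  rows=[
    [[0,0,0],[0,-0.004,0],0.035],
    [[0,0,0],[0,0,0],0.045],
    [[0,0,0],[0,0,0],0.045],
    [[0,0,0],[0,0,-0.035],0.045],
    [[0,0,0],[0,0,-0.035],0.045],
    [[0,0,0],[0,0,-0.035],0.045],
    [[0,0,0],[0,0,-0.035],0.05],
    [[0,0,0],[0,0,-0.02],0.05],
    [[0,0,7],[0,0,0],0.05],
    [[0,0,7],[0,0,0],0.05],
  ],
)

```text
time: 4.62
tcp_pos: [0.6337, -0.1976, 0.2732]
tool_rot: [-0.046, 3.137, -0.002]
wrist_force: [-0.1, 0.3, -0.9]
opening: 0.0498
finger_force: 0.0
```

```bash
python3 - <<'E'
from h import *
from scipy.spatial.transform import Rotation as R
w=snap('wrist','w2');a=snap('scene','s2');b=snap('side','d2');o=telemetry.get_obs()
print(o['tcp_pos'],R.from_rotvec(o['tool_rot']).as_matrix().round(3),o['joint_pos'],o['time'])
i=w['img'];up=cv2.resize(i,(640,400))
def cr(i,x,y,w=100,h=62): return cv2.resize(i[y:y+h,x:x+w],(400,250),interpolation=cv2.INTER_CUBIC)
im=np.vstack([cv2.copyMakeBorder(i[:350],0,0,0,160,0),np.hstack([cr(a['img'],195,168),cr(b['img'],280,127)])])
cv2.imwrite('pics/c2.png',im[...,::-1])
print(proj(w,[.547,-.2215,.088]))
E
```

```text
[ 0.6323539  -0.1973194   0.26973982] [[-0.999 -0.038 -0.001]
 [-0.038  0.999  0.001]
 [ 0.001  0.001 -1.   ]] [-3.40224247e-01  2.62834940e-01  1.66911183e+00  4.13762418e-04
  1.21057364e+00 -1.94936131e+00] 4.7667
[[295.83083188 101.14259805]]
```

View pics/c2.png

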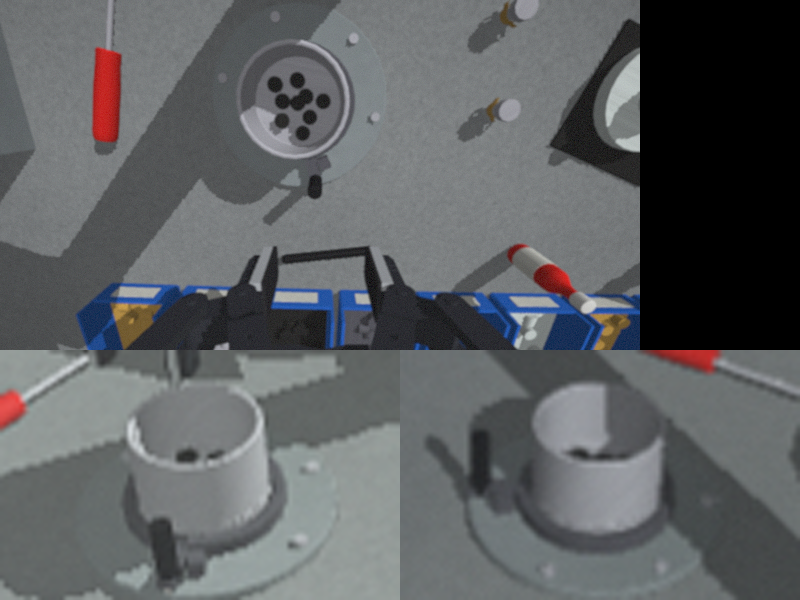

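The peg stands against the stop block over the mark: wrist (315,187), block (322,163). Locked. The rim in the wrist view is at (295.5,99), so the pot axis is about (0.5455,-0.222). Next I'll go to the knob, keeping the yaw, after checking where the driver stands.

```bash
python3 - <<'E'
from h import *
a=load('s0');b=load('d0')
print(tri([(a,(498,232)),(b,(174,328))]), atz(a,(478,295),0.0),atz(b,(203,380),.03))
E
```

```text
(array([0.6160885 , 0.45015096, 0.21388956]), [0.004063035187885481, 0.00406303518788543]) [0.62070535 0.46997482 0.        ] [0.59995486 0.45920709 0.03      ]
```

step_arm(
  rows=[
    [[0,0,0],[0.009,0.037,0],0.05],
    [[0,0,0],[0.009,0.037,0],0.05],
    [[0,0,0],[0.009,0.037,0],0.05],
    [[0,0,0],[0.009,0.037,0],0.05],
    [[0,0,0],[0.009,0.037,0],0.05],
    [[0,0,0],[0.009,0.037,0],0.05],
    [[0,0,0],[0.009,0.037,0],0.05],
  ],
)

```text
time: 5.35
tcp_pos: [0.5593, 0.0604, 0.2691]
tool_rot: [0.06, -3.139, -0.0]
wrist_force: [0.3, -0.0, 0.3]
opening: 0.0499
finger_force: 0.0
```

step_arm(
  rows=[
    [[0,0,0],[0.009,0.037,0],0.05],
    [[0,0,0],[0.009,0.037,0],0.05],
    [[0,0,0],[0.007,0.037,0],0.05],
    [[0,0,0],[0,0,0],0.05],
    [[0,0,0],[0,0,0],0.05],
  ],
)

```text
time: 5.77
tcp_pos: [0.5306, 0.1707, 0.2692]
tool_rot: [0.066, -3.139, 0.0]
wrist_force: [-0.3, -0.7, -0.9]
opening: 0.0504
finger_force: 0.0
```

```bash
python3 - <<'E'
from h import *
w=snap('wrist','w3');o=telemetry.get_obs();print(o['tcp_pos'],o['tool_rot'])
print(proj(w,[[.5295,.1732,.082],[.5295,.1732,.052],[.5295,.1732,.024]]))
cv2.imwrite('pics/c3.png',cv2.resize(w['img'][50:350,120:520],(800,600),interpolation=cv2.INTER_CUBIC)[...,::-1])
E
```

```text
[0.53111783 0.16934907 0.26923809] [ 6.21435157e-02 -3.13966805e+00  1.14750319e-03]
[[322.66049536 195.10607537]
 [322.46868358 186.6722364 ]
 [322.31966584 180.12238472]]
```

View pics/c3.png

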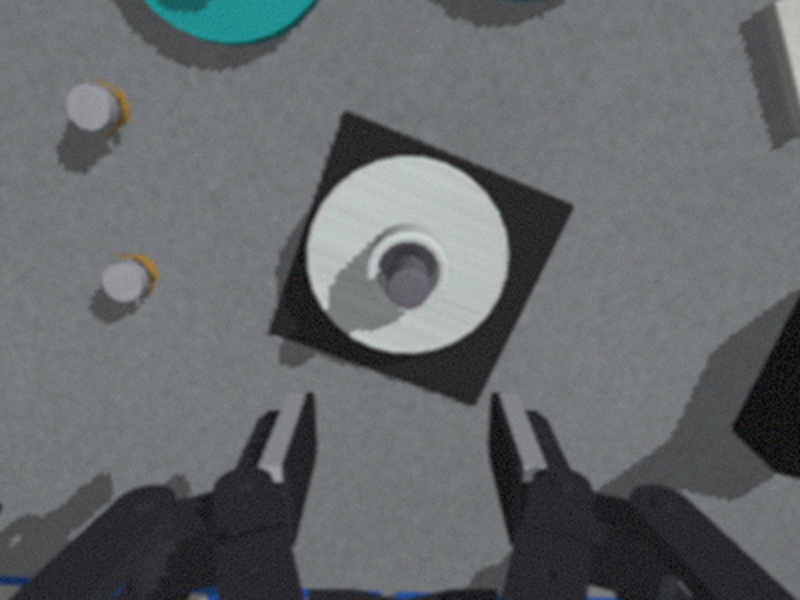

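The knob top in the crop is at (409,289), full frame (324.5,194.5), which is 1.8 px right of the prediction. The knob is therefore near (0.529,0.175), with the skirt centred at crop (408,254). I'll descend onto the knob.

step_arm(
  rows=[
    [[0,0,0],[0.002,0.005,0.03],0.05],
    [[0,0,0],[0,0,0.03],0.05],
    [[0,0,0],[0,0,0.03],0.05],
    [[0,0,0],[0,0,0.025],0.05],
    [[0,0,0],[0,0,0.012],0.05],
    [[0,0,0],[0,0,0.008],0.05],
    [[0,0,0],[0,0,0],0.05],
    [[0,0,0],[0,0,0],0.05],
  ],
  grip_force=50,
)

```text
time: 6.48
tcp_pos: [0.5305, 0.1731, 0.1356]
tool_rot: [-0.054, 3.14, 0.0]
wrist_force: [0.2, -0.4, 0.0]
opening: 0.0498
finger_force: 0.0
```

step_arm(
  rows=[
    [[0,0,0],[0.001,0.0015,0.004],0.05],
    [[0,0,0],[0,0,0],0.035],
    [[0,0,0],[0,0,0],0.028],
    [[0,0,0],[0,0,0],0.015],
    [[0,0,0],[0,0,0],0.01],
    [[0,0,0],[0,0,0],0.01],
    [[0,0,0],[0,0,0],0.01],
  ],
)

```text
time: 7.07
tcp_pos: [0.5292, 0.1751, 0.1319]
tool_rot: [-0.055, 3.14, 0.0]
wrist_force: [0.1, -1.9, 5.9]
opening: 0.0205
finger_force: 49.1
```

step_arm(
  rows=[
    [[0,0,0],[0,0,-0.005],0.01],
    [[0,0,0],[0,0,-0.01],0.01],
    [[0,0,0],[0,0,-0.015],0.01],
    [[0,0,0],[0,0,-0.02],0.01],
    [[0,0,0],[0,0,-0.025],0.01],
    [[0,0,0],[0,0,-0.025],0.01],
    [[0,0,0],[0,0,-0.02],0.01],
    [[0,0,0],[0,0,-0.015],0.01],
    [[0,0,0],[0,0,-0.005],0.01],
    [[0,0,0],[0,0,0],0.01],
  ],
)

```text
time: 7.9
tcp_pos: [0.5291, 0.1753, 0.2725]
tool_rot: [-0.055, 3.138, 0.001]
wrist_force: [0.6, 0.2, -4.2]
opening: 0.0204
finger_force: 49.3
```

```bash
python3 - <<'E'
from h import *
from scipy.spatial.transform import Rotation as R
o=telemetry.get_obs();M=R.from_rotvec(o['tool_rot']).as_matrix();print(o['tcp_pos'],M.round(4),o['wrist_force'],o['opening'],o['finger_force'])
print(M.T@(np.array([.5455,-.222,.27])-o['tcp_pos']))
E
```

```text
[0.52910308 0.1753204  0.27253491] [[-9.994e-01 -3.500e-02  2.700e-03]
 [-3.500e-02  9.994e-01  1.000e-03]
 [-2.700e-03  9.000e-04 -1.000e+00]] [ 0.61599928  0.23672969 -4.2227435 ] 0.020366769462998126 49.30155158042908
[-0.0024891  -0.39765283  0.00219546]
```

Both lids are up (4.2 N). I'll carry them to the pot.

step_arm(
  rows=[
    [[0,0,0],[0,-0.01,0],0.01],
    [[0,0,0],[0,-0.02,0],0.01],
    [[0,0,0],[0,-0.025,0],0.01],
    [[0,0,0],[0,-0.025,0],0.01],
    [[0,0,0],[0,-0.025,0],0.01],
    [[0,0,0],[0,-0.025,0],0.01],
    [[0,0,0],[0,-0.025,0],0.01],
    [[0,0,0],[0,-0.025,0],0.01],
    [[0,0,0],[0,-0.025,0],0.01],
    [[0,0,0],[0,-0.025,0],0.01],
  ],
)

```text
time: 8.73
tcp_pos: [0.535, -0.0565, 0.2684]
tool_rot: [0.055, -3.137, -0.001]
wrist_force: [-0.6, 0.3, -3.6]
opening: 0.0202
finger_force: 49.3
```

step_arm(
  rows=[
    [[0,0,0],[0,-0.025,0],0.01],
    [[0,0,0],[0,-0.025,0],0.01],
    [[0,0,0],[0,-0.025,0],0.01],
    [[0,0,0],[0,-0.025,0],0.01],
    [[0,0,0],[0,-0.025,0],0.01],
    [[0,0,0],[-0.0025,-0.02,0],0.01],
    [[0,0,0],[0,-0.015,0],0.01],
    [[0,0,0],[0,-0.007,0],0.01],
    [[0,0,0],[0,0,0],0.01],
    [[0,0,0],[0,0,0],0.01],
  ],
)

```text
time: 9.57
tcp_pos: [0.5443, -0.2213, 0.2699]
tool_rot: [0.054, -3.139, -0.002]
wrist_force: [-0.2, 0.2, -3.1]
opening: 0.0203
finger_force: 49.4
```

```bash
python3 - <<'E'
from h import *
from scipy.spatial.transform import Rotation as R
a=snap('scene','s4');b=snap('side','d4')
o=telemetry.get_obs();M=R.from_rotvec(o['tool_rot']).as_matrix();print(o['tcp_pos'],o['wrist_force'],o['opening'],o['finger_force'])
print(M.T@(np.array([.5455,-.222,.27])-o['tcp_pos']))
p=o['tcp_pos']
for s in(a,b): print(proj(s,[[p[0],p[1],p[2]-.12],[.5455,-.222,.088]]))
def cr(i,x,y,w=133,h=200): return cv2.resize(i[y:y+h,x:x+w],(400,600),interpolation=cv2.INTER_CUBIC)
cv2.imwrite('pics/c4.png',np.hstack([cr(a['img'],180,60),cr(b['img'],262,40)])[...,::-1])
E
```

```text
[ 0.54466744 -0.22056333  0.27041623] [-0.32438196  0.10601676 -3.6976829 ] 0.019876551020794136 49.3747740983963
[-0.0007812  -0.00146587  0.000414  ]
[[242.38204076 167.96631928]
 [244.3743618  185.26991926]]
[[331.29093382 128.36177964]
 [330.1403178  145.43717542]]
```

View pics/c4.png

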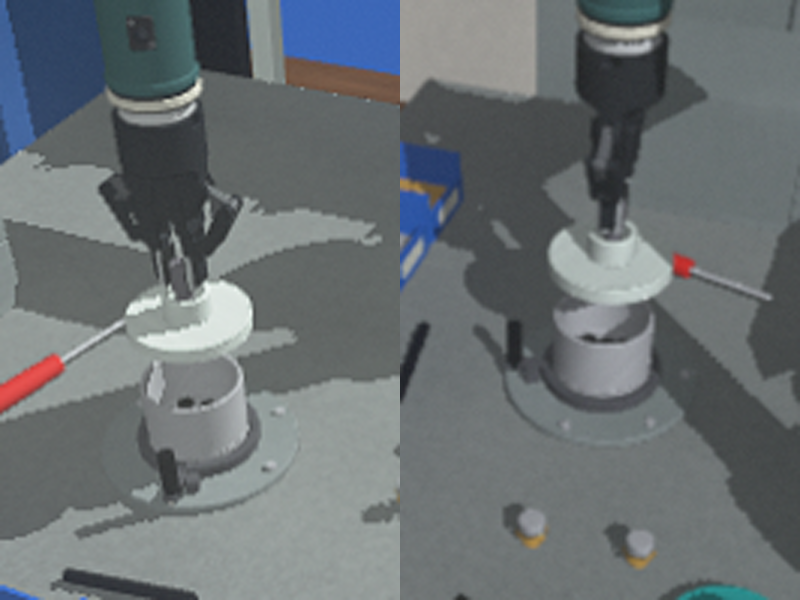

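The nested set hangs level over the pot: cover centre at scene (243,168) and side (332,128), and the rim at its predicted pixels (244.5 and 330). I'll lower it.

step_arm(
  rows=[
    [[0,0,0],[-0.001,-0.0015,0.01],0.01],
    [[0,0,0],[0,0,0.015],0.01],
    [[0,0,0],[0,0,0.015],0.01],
    [[0,0,0],[0,0,0.01],0.01],
    [[0,0,0],[0,0,0.006],0.01],
    [[0,0,0],[0,0,0.004],0.01],
    [[0,0,0],[0,0,0.003],0.01],
    [[0,0,0],[0,0,0],0.01],
  ],
)

```text
time: 10.33
tcp_pos: [0.5462, -0.223, 0.2077]
tool_rot: [-0.055, 3.141, -0.0]
wrist_force: [0.3, -0.8, -3.7]
opening: 0.0201
finger_force: 49.5
```

step_arm(
  rows=[
    [[0,0,0],[0,0,0.002],0.01],
    [[0,0,0],[0,0,0.002],0.01],
    [[0,0,0],[0,0,0.0015],0.01],
    [[0,0,0],[0,0,0.0015],0.01],
    [[0,0,0],[0,0,0],0.01],
  ],
)

```text
time: 10.75
tcp_pos: [0.5464, -0.2235, 0.2011]
tool_rot: [-0.055, 3.14, -0.001]
wrist_force: [0.9, -0.8, -2.6]
opening: 0.0205
finger_force: 49.5
```

step_arm(
  rows=[
    [[0,0,0],[0,0,0.001],0.01],
    [[0,0,0],[0,0,0.001],0.01],
    [[0,0,0],[0,0,0.001],0.01],
    [[0,0,0],[0,0,0],0.01],
  ],
)

```text
time: 11.08
tcp_pos: [0.5468, -0.2238, 0.1998]
tool_rot: [-0.055, 3.139, -0.002]
wrist_force: [-0.6, -1.9, 3.9]
opening: 0.0203
finger_force: 50.2
```

It is seated: contact at TCP 0.200, as expected. I'll release and rise.

step_arm(
  rows=[
    [[0,0,0],[0,0,0],0.026],
    [[0,0,0],[0,0,0],0.035],
    [[0,0,0],[0,0,0],0.045],
    [[0,0,0],[0,0,0],0.055],
    [[0,0,0],[0,0,-0.01],0.065],
    [[0,0,0],[0,0,-0.02],0.065],
    [[0,0,0],[0,0,-0.025],0.065],
    [[0,0,0],[0,0,-0.02],0.065],
    [[0,0,0],[0,0,0],0.065],
  ],
)

```text
time: 11.83
tcp_pos: [0.5484, -0.2241, 0.279]
tool_rot: [-0.055, 3.133, -0.006]
wrist_force: [0.6, 0.0, 0.8]
opening: 0.0653
finger_force: 0.0
```

```bash
python3 - <<'E'
from h import *
w=snap('wrist','w5');a=snap('scene','s5');b=snap('side','d5');o=telemetry.get_obs();print(o['tcp_pos'],o['tool_rot'])
X=[[.546,-.223,.150],[.546,-.223,.120],[.546,-.223,.095]]
print([proj(s,X).round(1).tolist() for s in(w,a,b)])
def cr(i,x,y,w=80,h=60): return cv2.resize(i[y:y+h,x:x+w],(400,300),interpolation=cv2.INTER_CUBIC)
W=cv2.copyMakeBorder(cv2.resize(w['img'][0:300,160:480],(320,300)),0,0,0,80,cv2.BORDER_CONSTANT)
cv2.imwrite('pics/c5.png',np.hstack([cv2.resize(w['img'][0:240,220:420],(500,600),interpolation=cv2.INTER_CUBIC),np.vstack([cr(a['img'],204,150)[:,50:350],cr(b['img'],290,110)[:,50:350]])])[...,::-1])
E
```

```text
[ 0.54581135 -0.22297437  0.27286076] [ 5.49119148e-02 -3.14107708e+00 -9.99758668e-05]
[[[322.1, 214.7], [322.0, 201.7], [322.0, 193.0]], [[241.4, 168.2], [242.7, 176.6], [243.7, 183.4]], [[331.1, 127.9], [330.6, 136.5], [330.2, 143.3]]]
```

View pics/c5.png

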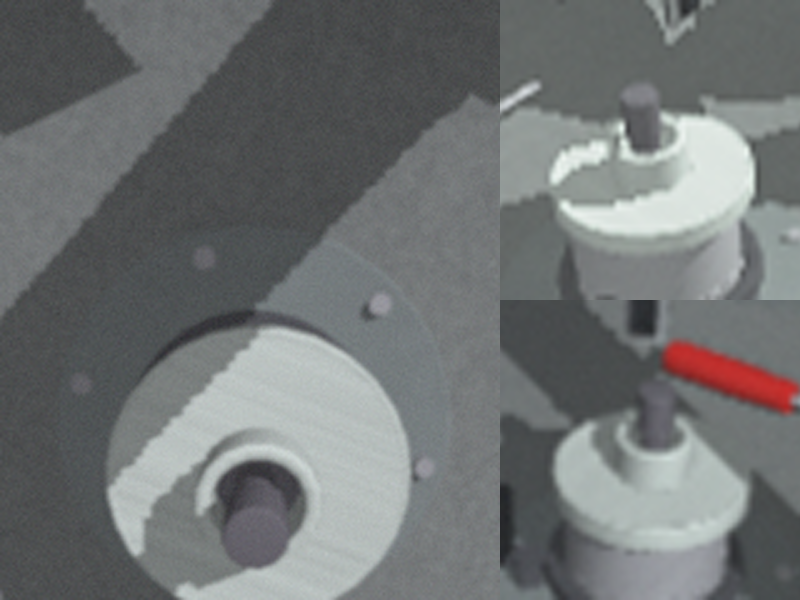

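The set sits level on the pot with the cover over it and the knob at wrist crop (255,540). The neck, centred near crop (258,490), lies roughly 2-3 mm towards -x of the knob, which is within its play. I'll descend around the neck and look close before closing.

step_arm(
  rows=[
    [[0,0,0],[0.002,0.001,0.02],0.065],
    [[0,0,0],[0,0,0.025],0.065],
    [[0,0,0],[0,0,0.02],0.065],
    [[0,0,0],[0,0,0.015],0.065],
    [[0,0,0],[0,0,0.01],0.065],
    [[0,0,0],[0,0,0.007],0.065],
    [[0,0,0],[0,0,0.003],0.065],
    [[0,0,0],[0,0,0],0.065],
    [[0,0,0],[0,0,0],0.065],
  ],
  grip_force=40,
)

```text
time: 12.73
tcp_pos: [0.5444, -0.2224, 0.1734]
tool_rot: [-0.055, 3.14, -0.001]
wrist_force: [-0.0, -0.2, 0.2]
opening: 0.0652
finger_force: 0.0
```

```bash
python3 - <<'E'
from h import *
w=snap('wrist','w6');a=snap('scene','s6');o=telemetry.get_obs();print(o['tcp_pos'],o['tool_rot'],o['wrist_force'])
X=[[.546,-.223,.150],[.546,-.223,.120],[.546,-.223,.095]]
print([proj(s,X).round(1).tolist() for s in(w,a)])
print(proj(w,[[.529+.0,-.223,.12],[.563,-.223,.12]]))
cv2.imwrite('pics/c6.png',cv2.resize(w['img'][60:360,140:500],(720,600),interpolation=cv2.INTER_CUBIC)[...,::-1])
E
```

```text
[ 0.54472926 -0.22252291  0.1740945 ] [-5.47939419e-02  3.13917792e+00 -1.47443026e-03] [ 0.35878667  0.25156772 -0.51093585]
[[[317.7, 317.5], [318.3, 276.6], [318.6, 252.9]], [[241.4, 168.2], [242.7, 176.6], [243.7, 183.4]]]
[[319.32852976 248.32403776]
 [317.26806194 302.77364048]]
```

View pics/c6.png

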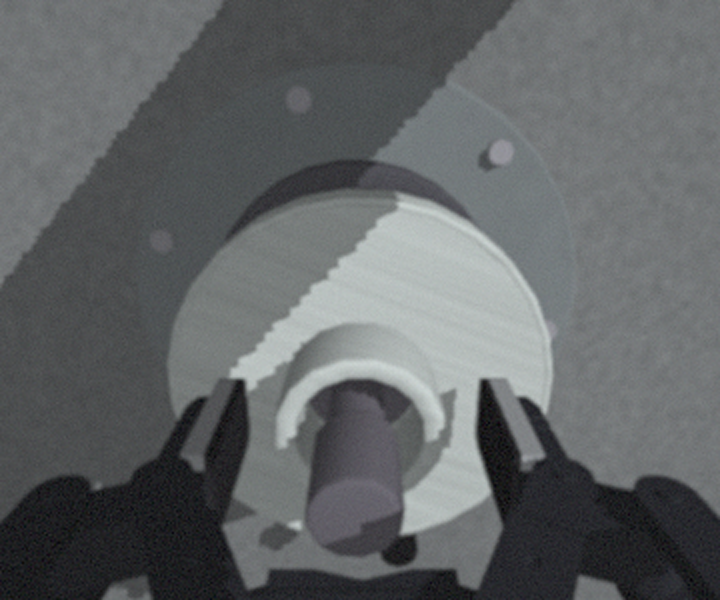

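The neck (crop x 277–445, centre 361) is centred between the pads (245–478, centre 361). The hole's rear edge is where the calibration predicts, so the hole clears the knob all round. I'll close on the neck.

step_arm(
  rows=[
    [[0,0,0],[0,0,0.001],0.058],
    [[0,0,0],[0,0,0],0.053],
    [[0,0,0],[0,0,0],0.049],
    [[0,0,0],[0,0,0],0.046],
    [[0,0,0],[0,0,0],0.042],
    [[0,0,0],[0,0,0],0.036],
    [[0,0,0],[0,0,0],0.036],
    [[0,0,0],[0,0,0],0.036],
  ],
)

```text
time: 13.5
tcp_pos: [0.5444, -0.2225, 0.1726]
tool_rot: [-0.055, 3.14, -0.001]
wrist_force: [-0.1, -1.2, 6.1]
opening: 0.0438
finger_force: 41.5
```

step_arm(
  rows=[
    [[0,0,0],[0,0,-0.002],0.036],
    [[0,0,0],[0,0,-0.003],0.036],
    [[0,0,0],[0,0,-0.003],0.036],
    [[0,0,0],[0,0,-0.004],0.036],
    [[0,0,0],[0,0,-0.004],0.036],
    [[0,0,0],[0,0,-0.004],0.036],
    [[0,0,0],[0,0,-0.004],0.036],
    [[0,0,0],[0,0,-0.004],0.036],
    [[0,0,0],[0,0,-0.004],0.036],
    [[0,0,0],[0,0,-0.004],0.036],
  ],
)

```text
time: 14.33
tcp_pos: [0.544, -0.2222, 0.2084]
tool_rot: [-0.055, 3.141, -0.0]
wrist_force: [-0.2, 0.1, -0.6]
opening: 0.0439
finger_force: 40.9
```

step_arm(
  rows=[
    [[0,0,0],[0,0,-0.004],0.036],
    [[0,0,0],[0,0,-0.005],0.036],
    [[0,0,0],[0,0,-0.006],0.036],
    [[0,0,0],[0,0,-0.008],0.036],
    [[0,0,0],[0,0,-0.008],0.036],
    [[0,0,0],[0,0,-0.008],0.036],
    [[0,0,0],[0,0,-0.008],0.036],
    [[0,0,0],[0,0,-0.008],0.036],
    [[0,0,0],[0,0,-0.005],0.036],
    [[0,0,0],[0,0,-0.003],0.036],
  ],
)

```text
time: 15.17
tcp_pos: [0.5444, -0.2223, 0.2722]
tool_rot: [-0.055, 3.14, -0.001]
wrist_force: [0.1, 0.0, -1.9]
opening: 0.0441
finger_force: 41.0
```

step_arm(
  rows=[
    [[0,0,0],[0,0,-0.001],0.036],
    [[0,0,0],[0,0,0],0.036],
    [[0,0,0],[0,0,0],0.036],
    [[0,0,0],[0,0,0],0.036],
    [[0,0,0],[0,0,0],0.036],
  ],
)

```text
time: 15.58
tcp_pos: [0.5437, -0.2221, 0.2712]
tool_rot: [0.055, -3.14, -0.001]
wrist_force: [-0.3, 0.5, -1.9]
opening: 0.0437
finger_force: 40.9
```

```bash
python3 - <<'E'
from h import *
a=snap('scene','s7');b=snap('side','d7');o=telemetry.get_obs();print(o['tcp_pos'],o['tool_rot'],o['wrist_force'],o['joint_velocities'].round(4))
def cr(i,x,y,w=133,h=200): return cv2.resize(i[y:y+h,x:x+w],(400,600),interpolation=cv2.INTER_CUBIC)
cv2.imwrite('pics/c7.png',np.hstack([cr(a['img'],180,60),cr(b['img'],262,40)])[...,::-1])
E
```

```text
[ 0.54378517 -0.22210302  0.27139012] [ 5.47887567e-02 -3.14035236e+00 -5.26192548e-04] [ 0.13159253  0.19135186 -1.34080793] [-0.0015 -0.0005 -0.0042 -0.0001  0.0005 -0.0006]
```

View pics/c7.png

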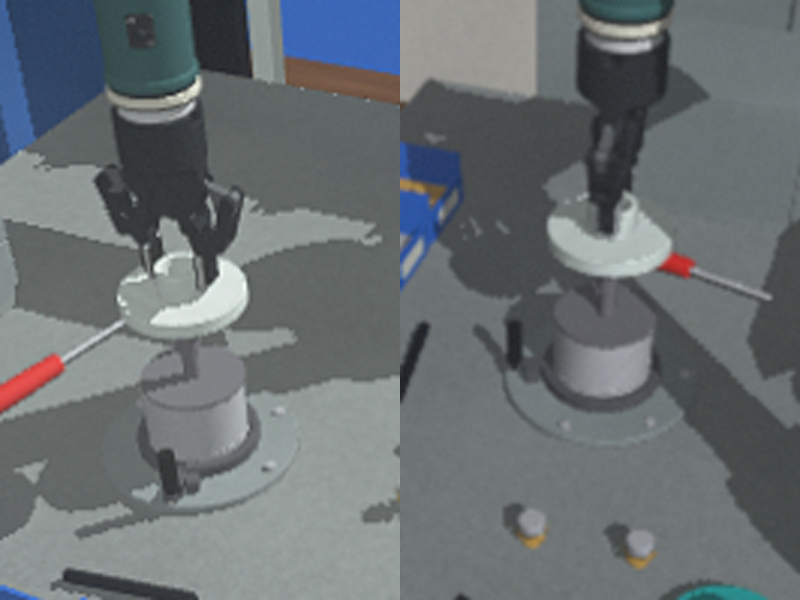

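The cover hangs in the gripper about 10 cm up, and the inner lid is flush on the pot with its stem upright (scene crop (190,370)). In the scene view the cover may be slightly tilted. I'll compare its outline numerically against the level hanging view, without viewing more pictures (I have already viewed 11, one over the limit).

```bash
python3 - <<'E'
from h import *
def outline(s,bg,x,y,w,h):
    # pixels that differ from the earlier empty view -> cover region; take the extreme left/right points
    d=np.abs(s['img'].astype(int)-bg['img'].astype(int)).sum(2); g=s['img'].astype(int)
    m=((g.min(2)>135)&(d>25)).astype(np.uint8); k=np.zeros_like(m); k[y:y+h,x:x+w]=m[y:y+h,x:x+w]
    c=max(cv2.findContours(k,0,2)[0],key=cv2.contourArea); hull=cv2.convexHull(c)
    return cv2.fitEllipse(hull),hull[:,0][hull[:,0,0].argmin()],hull[:,0][hull[:,0,0].argmax()]
for f,bg,box in(('s4','s2',(205,130,70,60)),('s7','s2',(205,130,70,60)),('d4','d2',(430-400+262+140,0,1,1)),):
    if f[0]=='s': print(f,outline(load(f),load(bg),*box))
for f in('d4','d7'): print(f,outline(load(f),load('d2'),435,100,60,50) if 0 else outline(load(f),load('d2'),305,98,60,50))
# upright cover expectation: project skirt lower-edge circle & tilted ones
t=np.linspace(0,2*np.pi,73)
for f,z in(('s4',.150),('s7',.180),('d4',.150),('d7',.180)):
  P=np.c_[.545+.059*np.cos(t),-.222+.059*np.sin(t),0*t+z+.015]; q=proj(load(f),P).astype(np.float32); print(f,cv2.fitEllipse(q),q[q[:,0].argmin()],q[q[:,0].argmax()])
E
```

```text
s4 (((241.00653076171875, 167.25242614746094), (36.84563446044922, 54.08675765991211), 49.00852966308594), array([216, 169], dtype=int32), array([263, 161], dtype=int32))
s7 (((239.63523864746094, 153.62753295898438), (40.67431640625, 47.62330627441406), 66.84678649902344), array([216, 169], dtype=int32), array([262, 157], dtype=int32))
d4 (((331.58367919921875, 128.82740783691406), (32.26221466064453, 42.26103591918945), 128.931396484375), array([312, 127], dtype=int32), array([351, 128], dtype=int32))
d7 (((331.23028564453125, 117.75122833251953), (28.141841888427734, 40.77532958984375), 101.2721176147461), array([311, 116], dtype=int32), array([351, 119], dtype=int32))
s4 ((241.14718627929688, 164.2162628173828), (23.828773498535156, 42.527828216552734), 82.9346923828125) [220.01355 166.48528] [262.29034 162.01085]
s7 ((239.82113647460938, 155.32427978515625), (23.495723724365234, 43.29352569580078), 83.19409942626953) [218.29901 157.55952] [261.3519  153.13472]
d4 ((331.5720520019531, 124.25187683105469), (24.21857452392578, 41.81953811645508), 92.75176239013672) [310.69666 124.08952] [352.45383 124.50485]
d7 ((332.1017761230469, 115.15327453613281), (24.002017974853516, 42.72111511230469), 92.69979858398438) [310.77634  114.966644] [353.43253 115.40899]
```

```bash
cat > fit.py <<'E'
from h import *
from scipy.optimize import differential_evolution as DE
from scipy.ndimage import map_coordinates as mc
t=np.linspace(0,2*np.pi,120,endpoint=False);ring=np.c_[.059*np.cos(t),.059*np.sin(t),0*t]
B=np.vstack([ring,ring+[0,0,.015]])
def hullpts(s,p):
    R=cv2.Rodrigues(np.array([p[3],p[4],0.]))[0]
    q=proj(s,B@R.T+p[:3]).astype(np.float32);h=cv2.convexHull(q)[:,0];h=np.vstack([h,h[:1]])
    L=np.r_[0,np.cumsum(np.hypot(*np.diff(h,axis=0).T))];u=np.linspace(0,L[-1],160,endpoint=False)
    P=np.c_[np.interp(u,L,h[:,0]),np.interp(u,L,h[:,1])];T=np.roll(P,-1,0)-np.roll(P,1,0);T/=np.linalg.norm(T,axis=1)[:,None]
    N=np.c_[T[:,1],-T[:,0]];N*=np.sign(((P-P.mean(0))*N).sum(1))[:,None];return P,N
def cost(p,S):
    c=0
    for s in S:
        P,N=hullpts(s,p);g=s['g']
        f=lambda k:mc(g,(P+k*N)[:,::-1].T,order=1)
        c-=np.clip(f(-1.2)-f(1.2),-20,70).mean()
    return c
def run(fs,z):
    S=[load(f) for f in fs]
    for s in S:s['g']=s['img'].mean(2)
    r=DE(cost,[(.535,.555),(-.232,-.212),(z-.012,z+.012),(-.2,.2),(-.2,.2)],args=(S,),seed=1,maxiter=80,popsize=12,tol=1e-6)
    print(fs,r.x.round(4),'tilt deg',np.degrees(r.x[3:]).round(2),round(r.fun,2))
    p0=r.x.copy();p0[3:]=0
    for pr in([3,0],[-3,0],[0,3],[0,-3],[0,0]):
        b=min(cost(np.r_[r.x[:3]+d,np.radians(pr)],S) for d in np.random.default_rng(0).normal(0,.0015,(150,3)));print(pr,round(b,2),end=' ')
    print()
run(('s4','d4'),.152);run(('s5','d5'),.08);run(('s7','d7'),.18)
E
python3 fit.py
```

```text
('s4', 'd4') [ 0.5432 -0.2175  0.1546  0.0928 -0.1456] tilt deg [ 5.32 -8.34] -83.27
[3, 0] -71.81 [-3, 0] -63.89 [0, 3] -66.66 [0, -3] -71.6 [0, 0] -71.15 
('s5', 'd5') [ 0.5453 -0.2212  0.0832  0.1046 -0.1327] tilt deg [ 6.  -7.6] -92.14
[3, 0] -83.33 [-3, 0] -71.9 [0, 3] -74.19 [0, -3] -80.26 [0, 0] -80.93 
('s7', 'd7') [ 5.461e-01 -2.204e-01  1.800e-01 -3.300e-03  4.000e-04] tilt deg [-0.19  0.02] -92.05
[3, 0] -85.75 [-3, 0] -85.84 [0, 3] -86.32 [0, -3] -85.29 [0, 0] -91.79
```

```bash
sed -i '/^run((/d' fit.py; cat >> fit.py <<'E'
import sys
def fitat(fs,c,r,h,sg):
    global B
    k=np.array([np.cos(t),np.sin(t),0*t]).T*r;B=np.vstack([k,k+[0,0,h]])
    S=[load(f) for f in fs]
    for s in S:s['g']=sg*s['img'].mean(2)
    b=[(c[i]-.012,c[i]+.012) for i in range(3)]+[(-.2,.2)]*2
    r=DE(cost,b,args=(S,),seed=1,maxiter=80,popsize=12,tol=1e-6);print(fs,r.x[:3].round(4),np.degrees(r.x[3:]).round(2),round(r.fun,1))
fitat(('s0','d0'),(.529,.175,.012),.059,.015,1)
# inner lid on pot now: flange/pot as one upright cylinder, against ring and disc; compared with pot alone earlier
def top(f,z0,rr):
    s=load(f);g=s['img'].mean(2);out=[]
    for z in np.arange(.080,.104,.002):
        P=proj(s,np.c_[.5455+rr*np.cos(t),-.222+rr*np.sin(t),0*t+z]);c=P.mean(0);N=P-c;N/=np.linalg.norm(N,axis=1)[:,None]
        d=mc(g,(P-N)[:,::-1].T,order=1)-mc(g,(P+N)[:,::-1].T,order=1)
        out.append((round(z,3),*[round(abs(d[q*30:(q+1)*30]).mean(),1) for q in range(4)]))
    print(f,*out,sep='\n')
top('s7',0,.051);top('d7',0,.051)
E
python3 fit.py
```

```text
('s0', 'd0') [0.5287 0.1743 0.0123] [-0.8  -0.97] -133.6
s7
(np.float64(0.08), np.float64(4.9), np.float64(21.1), np.float64(2.4), np.float64(6.1))
(np.float64(0.082), np.float64(10.0), np.float64(21.3), np.float64(6.4), np.float64(8.4))
(np.float64(0.084), np.float64(19.0), np.float64(20.5), np.float64(12.0), np.float64(9.2))
(np.float64(0.086), np.float64(25.4), np.float64(18.9), np.float64(14.5), np.float64(9.0))
(np.float64(0.088), np.float64(22.7), np.float64(18.5), np.float64(10.9), np.float64(9.7))
(np.float64(0.09), np.float64(15.5), np.float64(17.9), np.float64(14.2), np.float64(14.5))
(np.float64(0.092), np.float64(17.6), np.float64(16.8), np.float64(19.2), np.float64(17.8))
(np.float64(0.094), np.float64(16.7), np.float64(14.9), np.float64(17.9), np.float64(17.9))
(np.float64(0.096), np.float64(11.2), np.float64(14.1), np.float64(18.6), np.float64(14.8))
(np.float64(0.098), np.float64(5.0), np.float64(14.6), np.float64(21.9), np.float64(11.0))
(np.float64(0.1), np.float64(1.4), np.float64(14.9), np.float64(24.5), np.float64(8.7))
(np.float64(0.102), np.float64(0.7), np.flo
[... 434 characters left out ...]
oat64(13.4), np.float64(28.9), np.float64(13.9), np.float64(4.8))
(np.float64(0.09), np.float64(15.1), np.float64(35.5), np.float64(11.2), np.float64(7.1))
(np.float64(0.092), np.float64(14.5), np.float64(34.9), np.float64(12.6), np.float64(8.3))
(np.float64(0.094), np.float64(13.4), np.float64(27.7), np.float64(16.5), np.float64(7.2))
(np.float64(0.096), np.float64(13.6), np.float64(18.4), np.float64(19.7), np.float64(11.0))
(np.float64(0.098), np.float64(13.5), np.float64(10.8), np.float64(23.5), np.float64(20.9))
(np.float64(0.1), np.float64(11.5), np.float64(6.0), np.float64(26.9), np.float64(33.1))
(np.float64(0.102), np.float64(9.0), np.float64(4.1), np.float64(28.9), np.float64(35.4))
```

The cover is level (fit 0.2°) with its edge at z 0.180, 10 cm above its seat. The inner lid's flange edges are at about 0.088–0.092, which is home.

```bash
python3 -c "
from plant import robot
print(robot.hand_in())"
```

```text
the job is handed in; nothing more can be done
None
```

The job is handed in at about 16 s of the 61 s: ring turned to its stop at the locked mark, inner lid home in the pot, outer cover held level and still about 10 cm up. No result came back, and I viewed 11 pictures, one over the limit of 10.

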